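# Hang and nest the cereal scoops

## Task

Hang the three square steel scoops on the hook of the wooden stand, by the loops of their handles, largest first, then the middle one, then the smallest, each with its open side towards the hook's tip; lower each one until the hook takes its weight, do not drop it, and let go while it still hangs clear in front of the others. When all three hang freely, push the row back along the hook until the scoops are nested in one another and the largest is home against the post. Be gentle with the stand, and leave the other things where they are.

Things in the scene. Friction and masses are not known exactly. Their poses are not given: they have to be found in the camera images.
- stand: Fixed wooden hook stand: foot 130 x 150 x 14 mm, origin under its centre, z up; upright post board, 16 mm thick (x -8 to 8), 50 wide, top at 276 mm. A level dark steel hook sticks out of it along -x at y = 0, from a clamp 60 wide, 24 tall, x -14 to 14, with a small knob standing 18 mm out of its +y end. Clamp and hook do not move.
- stand_under_tip (a point): Point on the counter straight below where the straight part of the hook ends (150 mm in -x from the stand's origin). Hook: 10 mm round bar; past here its tip rises 14 mm, to x = -162. The height of the hook's centre line differs each time, between 205 and 235 mm above the counter, and is NOT reported: find it by touch or sight.
- large: The largest of three plain steel square measuring scoops, about 200 g: open box 100 x 100 mm, 30 mm deep, wall 3, stood on edge, handle up. Origin on its underside below the handle's eye, mid-width; z up, y along the width, x from the open side (at x = -13 mm) to the closed bottom (outer face x = 17). Nested fully, handles touch, eyes 7 mm apart.
- medium: The middle of three plain steel square measuring scoops, about 150 g: open box 80 x 80 mm, 27 mm deep, wall 3, stood on edge, handle up. Origin on its underside below the handle's eye, mid-width; z up, y along the width, x from the open side (at x = -13 mm) to the closed bottom (outer face x = 14). Nested fully, handles touch, eyes 7 mm apart.
- small: The smallest of three plain steel square measuring scoops, about 100 g: open box 60 x 60 mm, 24 mm deep, wall 3, stood on edge, handle up. Origin on its underside below the handle's eye, mid-width; z up, y along the width, x from the open side (at x = -13 mm) to the closed bottom (outer face x = 11). Nested fully, handles touch, eyes 7 mm apart.
- large_eye (a point): Top of the large scoop's handle, centre of the wire, 175 mm above the scoop's origin. The handle is a tall loop of 6 mm wire in the plane x = 0: legs 38 mm over their outsides, 26 inside, vertical from 50 to 18 mm below here, arched above, cranked to the open side below. Pinch both legs from outside (along y); the hook fits between. Hangs upright.
- medium_eye (a point): Top of the medium scoop's handle, centre of the wire, 165 mm above the scoop's origin. The handle is a tall loop of 6 mm wire in the plane x = 0: legs 38 mm over their outsides, 26 inside, vertical from 50 to 18 mm below here, arched above, cranked to the open side below. Pinch both legs from outside (along y); the hook fits between. Hangs upright.
- small_eye (a point): Top of the small scoop's handle, centre of the wire, 155 mm above the scoop's origin. The handle is a tall loop of 6 mm wire in the plane x = 0: legs 38 mm over their outsides, 26 inside, vertical from 50 to 18 mm below here, arched above, cranked to the open side below. Pinch both legs from outside (along y); the hook fits between. Hangs upright.
- bowls: Bystander, leave it: two nested apple-green bowls, 124 mm across, 64 mm tall together. Origin under its centre.
- yoghurt: Bystander, leave it: white bowl, 116 mm across, 45 mm tall. Origin under its centre.
- spoon: Bystander, leave it: steel spoon, 170 mm long, lying. Origin under its centre.
- napkins: Bystander, leave it: stack of white napkins, 110 x 110 x 35 mm. Origin under its centre.
- cup: Bystander, leave it: white mug, 72 mm across, 75 mm tall, handle on its +y side. Origin under its centre.
- honey: Bystander, leave it: amber jar with a metal cap, 56 mm across, 100 mm tall. Origin under its centre.
Not all that is in view belongs to the job. What is shaped like the small but purple or red is not meant.

How it is judged (in metres and radians):
On the way, in this order (a step that is already met when the one before it is completed fails the run):
1. the largest scoop hangs on the hook, let go (contact force between large and stand above 0.15 N and contact force between large and the fingers below 0.05 N and x of large_eye in the frame of stand between -0.15 and -0.015 m and y of large_eye in the frame of stand between -0.02 and 0.02 m and height (world z) of large_eye above 0.195 m and angle between large's own z axis and vertical below 0.35 rad and angle between the x axis of large and the x axis of stand, either way round below 0.5 rad), for 0.2 s.
2. then the middle scoop hangs on the hook in front of it, let go (all of step 1 and contact force between medium and stand above 0.15 N and contact force between medium and the fingers below 0.05 N and x of medium_eye in the frame of stand between -0.15 and -0.015 m and y of medium_eye in the frame of stand between -0.02 and 0.02 m and height (world z) of medium_eye above 0.195 m and angle between medium's own z axis and vertical below 0.35 rad and angle between the x axis of medium and the x axis of stand, either way round below 0.5 rad and x of medium_eye in the frame of large below -0.02 m), for 0.2 s.
3. then the smallest scoop hangs in front of both, let go, not yet nested (all of step 1 and contact force between each of small, medium and stand above 0.15 N and contact force between each of small, medium and the fingers below 0.05 N and x of small_eye in the frame of stand between -0.15 and -0.015 m and y of small_eye in the frame of stand between -0.02 and 0.02 m and height (world z) of each of small_eye, medium_eye above 0.195 m and angle between each of small, medium's own z axis and vertical below 0.35 rad and angle between the x axis of each of small, medium and the x axis of stand, either way round below 0.5 rad and x of medium_eye in the frame of stand between -0.15 and -0.015 m and y of medium_eye in the frame of stand between -0.02 and 0.02 m and x of small_eye in the frame of medium below -0.02 m), for 0.2 s.
4. the row is pushed together, nested, against the post (x of medium_eye in the frame of large between -0.014 and -0.003 m and x of large_eye in the frame of medium above 0.003 m and distance between large_eye and medium_eye below 0.018 m and x of small_eye in the frame of medium between -0.014 and -0.003 m and x of medium_eye in the frame of small above 0.003 m and distance between medium_eye and small_eye below 0.018 m and x of large_eye in the frame of stand above -0.034 m), for 0.1 s.
At the end, for the whole second after the job is handed in: All hang on the hook by their loops, let go, at rest, upright within 0.35 rad, along the hook within 0.5 rad and 20 mm; neighbouring eyes 3 to 14 mm apart along the hook (under 18 mm in all), open sides to the tip; the largest's eye within 34 mm of the stand's centre (all of step 1 and all of step 4 and contact force between each of medium, small and stand above 0.15 N and contact force between each of medium, small and the fingers below 0.05 N and x of medium_eye in the frame of stand between -0.15 and -0.015 m and y of medium_eye in the frame of stand between -0.02 and 0.02 m and height (world z) of each of medium_eye, small_eye above 0.195 m and angle between each of medium, small's own z axis and vertical below 0.35 rad and angle between the x axis of each of medium, small and the x axis of stand, either way round below 0.5 rad and x of small_eye in the frame of stand between -0.15 and -0.015 m and y of small_eye in the frame of stand between -0.02 and 0.02 m and linear speed of each of large, medium, small below 0.03 m/s); the robot touches nothing.
It fails at once if a scoop is dropped: let go above the hook so that it falls about 8 mm or more ((contact force between large and the fingers below 0.05 N and linear speed of large above 0.4 m/s and height (world z) of large_eye above 0.18 m) or (contact force between medium and the fingers below 0.05 N and linear speed of medium above 0.4 m/s and height (world z) of medium_eye above 0.18 m) or (contact force between small and the fingers below 0.05 N and linear speed of small above 0.4 m/s and height (world z) of small_eye above 0.18 m)).
It fails at once if the stand or hook is struck or pressed with more than 25 N (contact force between stand and anything else above 25 N).
It fails at once if a bystander is moved by more than 30 mm (distance of any of bowls, yoghurt, spoon, napkins, cup, honey from where it was at the start of the episode above 0.03 m).
It also fails if it takes over 72 s, if anything falls off the work surface, if the arm or the gripper's body presses on something with over 40 N, if the wrist force passes 120 N, or if a joint passes its speed limit or range.

## Robot

A 6-joint arm with a two-finger parallel gripper is mounted at the origin on the work surface. World frame = base frame: x ahead of the robot, y to its left, z up, the work surface at z = 0. Lengths are in mm, angles in degrees, forces in N, time in s.
With the tool pointing down it reaches from about 300 to 850 mm from the base axis. Payload 4.2 kg.
Tool frame: the origin (TCP) lies at the very end of the fingers, on their centre line; the grasp point (between the pads) lies 19 mm behind it (env.tcp_to_grasp is the distance from the TCP to the grasp point, in mm); z points along the fingers, y is the line along which they close (so a half turn about z gives the same grasp; the last joint's range is limited). The gripper opens to 91 mm and grips with 3 to 60 N. Pads are 32 mm wide; open, the fingers measure 118 mm over their backs; the gripper's body (76 mm by 178 mm) begins 60 mm behind the grasp point.
Start: joints at [62.796, 18.312, 89.639, -0, 72.044, -1.146], TCP at [252.592, 516.566, 213.976] pointing down, gripper open.
Joint ranges: [-177.97, 177.97], [-48.28, 115.42], [12.27, 149.76], [-77.06, 257.06], [2.81, 150.46], [-146.56, 146.56]. Speed limits (degrees/s): [147.25, 147.25, 180, 180, 180, 180].

## Interface

Orientations are given as [roll, pitch, yaw] about the fixed x, y, z axes, in that order (R = Rz(yaw) Ry(pitch) Rx(roll)).
In Python, from workcell import env gives the robot as it stands.
- The arm moves only by the tool move_arm, never from a script. Its argument "plan" is a list of rows, each a list of 3 entries, a list of its own where there are three numbers: the shift along the world's x, y, z in cm, then the turn about the world's z in degrees, then the closure, from 0 (fully open) to 1 (shut). In form: [[[x, y, z], turn, claw], ...]. A call has 1 to 5 rows; each row shifts and turns the commanded pose from where the row before left it; what a row does not reach is not made up. A row lasts 1/10 s, in which the tool goes at most 50 mm and 8.59 degrees, less where a joint would pass 70% of its speed; a pose out of reach is approached as far as the arm can. A call is refused whole if a number of a shift passes 5 or a number of a turn 8.59, either way. A call with a gripper value outside its range is refused whole. The fingers move at their own pace and stop on an object; "squeeze" is the grip in N (left out, the last holds). Time passes only in rows, so rows that do not move let the fingers close. It gives the time, the measured TCP pose, the force, the opening and the grip force at its end, in the units of the state.
- env.state(): the state, without advancing time (a new reading comes with each control period).
- env.grab_frame(name): name is "scene" or "top"; returns a dict with "frame" (480x640x3 uint8, red, green, blue), "z_map" (480x640 float32, mm along the optical axis (not along the pixel's ray), 0 where there is no reading), "fovy" (degrees; the focal length in pixels is half the picture's height over the tangent of half this angle, whatever the lens; pixels are square), "cx", "cy" (the principal point, pixels), "position" and "orientation" of the camera in the world. Camera axes: x right, y down, z forward; pixel columns grow to the right and rows downward; lengths in mm; the calibration is good to about 2 mm. A picture is of the moment at which its call begins.
- env.job_done(): hands the job in; it is judged then, once.
Trained networks look in a picture, given as the dict that the camera call returned (one of the last four; its "shot" number tells which), for a name from the list of things; names that differ only in an ending like _2 or _b are one class to them, and where a whole thing is asked for, a point or a joint stands for the part that bears it (a point fixed in the world has none). Each returns a list of dicts, best first, with "score" (0 to 1); they miss things now and then, are a little off and sometimes report something else, mostly with a low value. They report only what shows in the picture. A call takes as long as a camera call. They do not tell look-alikes from the thing itself.
- env.search_frame(picture, label): "point" ([column, row] in pixels, amid what is visible of it).
- env.landmark_of(picture, label): "point" ([column, row] in pixels: a listed point, or the origin of a listed thing).
The state is a dict: "time_s": time; "qpos": joint angles; "qvel": joint speeds; "effort": joint torques, N m; "ee_pos": TCP position; "ee_rot": TCP orientation; "force": force on the tool from outside, world axes, zero at the start; "torque": the same for the moment, N m; "gripper_width": finger opening in mm; "gripper_force": force on a finger pad.
Only numpy, scipy, OpenCV 4.12 (cv2) and the standard library are available. Lean on these libraries where they do the work, as an engineer would, in place of code of your own. Each camera call takes 0.05 s, during which the arm holds its last target. There are 200 camera calls.

## Working session

There is one attempt and no reset: what is moved stays moved. The work goes in short steps, Python scripts to look and compute and a tool call to move; the robot and the scene stay as the last step left them, time stands still between calls to the robot, and variables do not carry over. Pictures are saved under pics/ and viewed, at most 11 in all, crops included, and the job is handed in when it is done.

Besides the shell and the picture viewer there is one more tool, called after "Emit:" as name(argument=value, ...) on one line, values as JSON. move_arm: Moves the arm, as the interface text tells. Its arguments: {"type":"object","properties":{"plan":{"type":"array","items":{"type":"array"}},"squeeze":{"type":"number"}},"required":["plan"]}

```bash
mkdir -p pics
cat > h.py <<'E'
import numpy as np, cv2
from workcell import env
from scipy.spatial.transform import Rotation as R
def cam(p):
    f=240/np.tan(np.radians(p["fovy"])/2)
    o=np.array(p["orientation"],float)
    M=o if o.shape==(3,3) else R.from_euler('xyz',o,degrees=True).as_matrix() if o.size==3 else None
    return f,M,np.array(p["position"],float)
def px2w(p,c,r,z=None):
    f,M,t=cam(p)
    if z is None:
        a=p["z_map"][max(0,int(r)-2):int(r)+3,max(0,int(c)-2):int(c)+3]; z=np.median(a[a>0])
    return M@np.array([(c-p["cx"])/f*z,(r-p["cy"])/f*z,z])+t
def ray_h(p,c,r,h):
    f,M,t=cam(p); d=M@np.array([(c-p["cx"])/f,(r-p["cy"])/f,1]); return t+d*(h-t[2])/d[2]
def w2px(p,X):
    f,M,t=cam(p); v=M.T@(np.array(X)-t); return np.array([v[0]/v[2]*f+p["cx"],v[1]/v[2]*f+p["cy"],v[2]])
E
python3 - <<'E'
from h import *
for n in("scene","top"):
    p=env.grab_frame(n); cv2.imwrite(f"pics/{n}0.png",p["frame"][...,::-1])
    print(n,p["position"],p["orientation"],p["fovy"])
    for l in["stand","stand_under_tip","large","medium","small","large_eye","medium_eye","small_eye"]:
        for q in env.landmark_of(p,l)[:3]:
            c,r=q["point"]; print(l,round(q["score"],2),np.round([c,r]),np.round(px2w(p,c,r)))
print(env.state())
E
```

```text
scene [1406.94805413 -735.21521287 1072.02759803] [-129.7755367    -0.31651508   46.86470878] 47.25853254284053
stand 0.77 [379. 262.] [675. 166.  14.]
stand 0.73 [231. 294.] [ 495. -217.   15.]
large 0.7 [232. 294.] [ 496. -215.   17.]
medium 0.65 [199. 342.] [ 565. -365.    5.]
small 0.83 [247. 258.] [ 419. -106.   26.]
small 0.66 [284. 278.] [536. -70.   9.]
small 0.63 [311. 286.] [613. -38.  12.]
large_eye 0.8 [220. 244.] [ 288. -111.   -1.]
large_eye 0.41 [341. 208.] [438. 249.  32.]
medium_eye 0.93 [188. 290.] [ 383. -284.   -4.]
small_eye 0.96 [284. 233.] [379.  63.   1.]
small_eye 0.67 [311. 243.] [466.  95.  -3.]
small_eye 0.65 [245. 217.] [389. -79. 142.]
top [ 381.2422567    42.27072482 1322.57650772] [-172.34986418    0.86708525  -90.40216257] 52.15364862266732
stand 0.92 [272. 202.] [657. 188.  20.]
large 0.57 [417. 264.] [ 481. -185.  100.]
small 0.74 [361. 255.] [508. -49.  61.]
small 0.74 [445. 179.] [ 722. -286.    6.]
small 0.62 [376. 299.] [394. -77. 127.]
large_eye 0.77 [434. 262.] [ 478. -209.  174.]
medium_eye 0.63 [494. 231.] [ 551. -357.  162.]
small_eye 0.8 [352. 211.] [619. -25.  86.]
small_eye 0.6 [367. 244.] [543. -68.   4.]
small_eye 0.58 [381. 298.] [397. -88. 153.]
{'time_s': 0.9, 'qpos': array([ 6.27962480e+01,  1.83102041e+01,  8.96400161e+01, -1.01801999e-03,
        7.20424232e+01, -1.14527991e+00]), 'qvel': array([-0.06947832,  0.04657269,  0.02643031, -0.05875972, -0.0241153 ,
       -0.01767081]), 'effort': array([ 1.00778012e-03, -4.12329268e+01, -2.32233506e+01,  7.30089541e-02,
        3.75159318e-02,  6.54841557e-06]), 'ee_pos': array([252.59612291, 516.56284831, 213.98604507]), 'ee_rot': array([1.79992664e+02, 1.11531412e-03, 1.53941842e+02]), 'force': array([-0.29534943,  0.12770292, -0.69742746]), 'torque': array([-0.01383508, -0.02476919,  0.00386131]), 'gripper_force': 0.0, 'gripper_width': 91.29109137036916}
```

View pics/scene0.png

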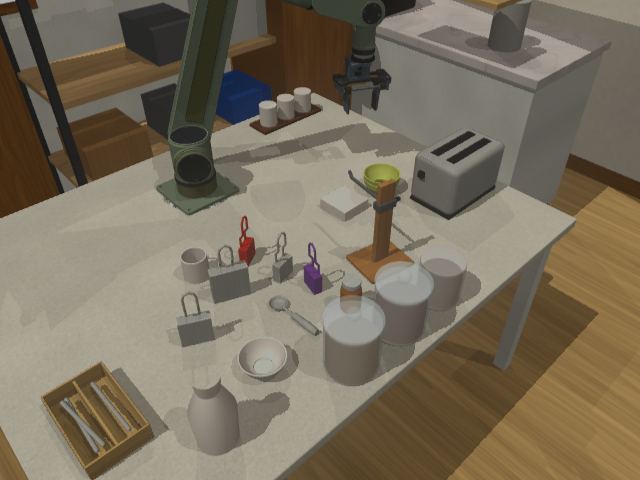

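View pics/top0.png

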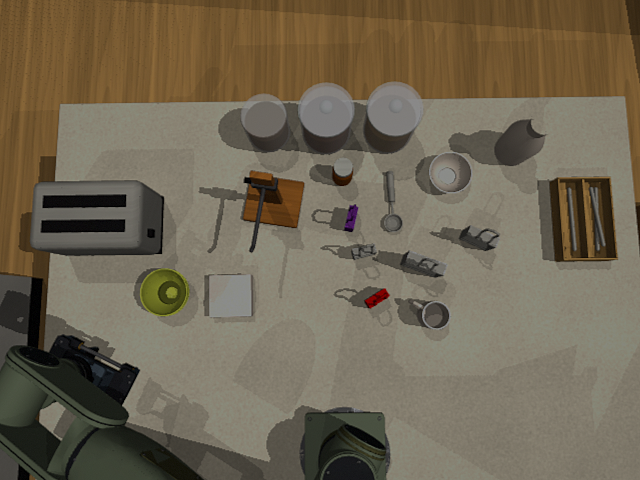

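```bash
cat > meas.py <<'E'
from h import *
def cloud(p):
    f,M,t=cam(p); v,u=np.mgrid[:480,:640]; z=p["z_map"]; m=z>0
    P=np.stack([(u-p["cx"])/f*z,(v-p["cy"])/f*z,z],-1)[m]@M.T+t
    return P,p["frame"][m],np.stack([u[m],v[m]],1)
E
python3 - <<'E'
from meas import *
ps={n:env.grab_frame(n) for n in("scene","top")}
for n,p in ps.items():
    print(n)
    for l,h in(("stand_under_tip",0),("stand",0),("large_eye",175),("medium_eye",165),("small_eye",155)):
        for q in env.landmark_of(p,l)[:3]: print(' ',l,round(q["score"],2),np.round(q["point"]),np.round(ray_h(p,*q["point"],h),1))
    P,C,U=cloud(p)
    for l,c,H,B in(("large",(481,-190),175,100),("medium",(551,-345),165,80),("small",(515,-58),155,60)):
        near=np.hypot(P[:,0]-c[0],P[:,1]-c[1])<75
        for nm,lo,hi in(("handle",B+12,H+8),("box",12,B+4),("boxtop",B-4,B+4)):
            Q=P[near&(P[:,2]>lo)&(P[:,2]<hi)]
            if len(Q)<5: print(' ',l,nm,len(Q));continue
            r=cv2.minAreaRect(Q[:,:2].astype(np.float32))
            d=np.linalg.svd(Q[:,:2]-Q[:,:2].mean(0),full_matrices=0)[2][0]
            print(' ',l,nm,len(Q),'mean',Q.mean(0).round(1),'rect',np.round(r[0],1),np.round(r[1],1),round(r[2],1),'ax',round(np.degrees(np.arctan2(d[1],d[0]))%180,1),'zmax',Q[:,2].max().round(1))
    m=(P[:,2]>195)&(P[:,2]<265)&(P[:,0]>470)&(P[:,0]<720)&(P[:,1]>100)&(P[:,1]<300)&(C.max(1)<90)
    Q=P[m]; 
    for x0 in range(470,720,20):
        s=Q[(Q[:,0]>=x0)&(Q[:,0]<x0+20)]
        if len(s): print('  hook',x0,len(s),s.mean(0).round(1),'z',np.percentile(s[:,2],[10,50,90]).round(1))
    m=(P[:,2]>267)&(P[:,2]<285)&(P[:,0]>500)&(P[:,0]<760)&(P[:,1]>100)&(P[:,1]<300)
    Q=P[m]; r=cv2.minAreaRect(Q[:,:2].astype(np.float32)); print('post',len(Q),Q.mean(0).round(1),r)
p=ps["top"]; a=cv2.resize(p["frame"][150:320,230:510],None,fx=2.8,fy=2.8,interpolation=cv2.INTER_CUBIC); cv2.imwrite("pics/crop1.png",a[...,::-1])
E
```

```text
scene
  stand_under_tip 0.37 [264. 368.] [ 730.4 -293.2    0. ]
  stand 0.72 [379. 263.] [668.2 174.3   0. ]
  large_eye 0.91 [224. 244.] [ 479.4 -206.1  175. ]
  medium_eye 0.83 [186. 290.] [ 540.9 -358.7  165. ]
  medium_eye 0.71 [222. 246.] [ 470.3 -208.5  165. ]
  small_eye 0.88 [280. 232.] [516.1 -56.3 155. ]
  small_eye 0.82 [244. 217.] [403.2 -89.1 155. ]
  small_eye 0.72 [310. 243.] [604.8 -30.6 155. ]
  large handle 98 mean [ 480.8 -208.7  150.4] rect [ 481.  -208.5] [38.5 11.7] 77.2 ax 71.6 zmax 176.4
  large box 1251 mean [ 490.7 -214.5   66.4] rect [ 482.8 -209.7] [101.   40.6] 68.0 ax 68.1 zmax 104.0
  large boxtop 292 mean [ 482.  -211.1   98.7] rect [ 483.8 -210. ] [100.8  37.5] 68.4 ax 70.4 zmax 104.0
  medium handle 126 mean [ 550.  -359.   137.8] rect [ 548.6 -358.7] [37.4 17.2] 64.6 ax 64.1 zmax 166.8
  medium box 922 mean [ 557.6 -363.7   55.8] rect [ 549.8 -359.3] [80.3 36.5] 64.2 ax 65.0 zmax 84.0
  medium boxtop 282 mean [ 551.3 -360.5   79. ] rect [ 551.2 -360.1] [79.4 31.9] 65.1 ax 64.4 zmax 84.0
  small handle 105 mean [517.8 -60.2 118.2] rect [516.1 -59.7] 
[... 2124 characters left out ...]
max 64.0
  hook 490 17 [505.8 211.4 225. ] z [220.8 225.2 228.2]
  hook 510 32 [520.6 208.6 213.2] z [209.3 213.2 217.6]
  hook 530 31 [539.7 205.4 212. ] z [208.7 211.9 214.6]
  hook 550 35 [559.5 202.4 211.7] z [208.5 212.4 213.9]
  hook 570 39 [579.7 199.5 211.6] z [208.5 211.6 215.6]
  hook 590 37 [599.7 196.1 210.9] z [207.9 210.6 214.3]
  hook 610 39 [620.1 192.7 212.4] z [209.9 212.2 214.7]
  hook 630 59 [643.6 180.2 211.9] z [206.7 211.6 217.1]
  hook 650 254 [657.8 186.5 227.9] z [211.  221.7 255.3]
  hook 670 21 [673.5 211.9 214.7] z [211.2 214.2 218.7]
post 182 [663.7 185.1 275.5] ((664.6267700195312, 185.47210693359375), (50.42023849487305, 17.045440673828125), 78.83563232421875)
```

View pics/crop1.png

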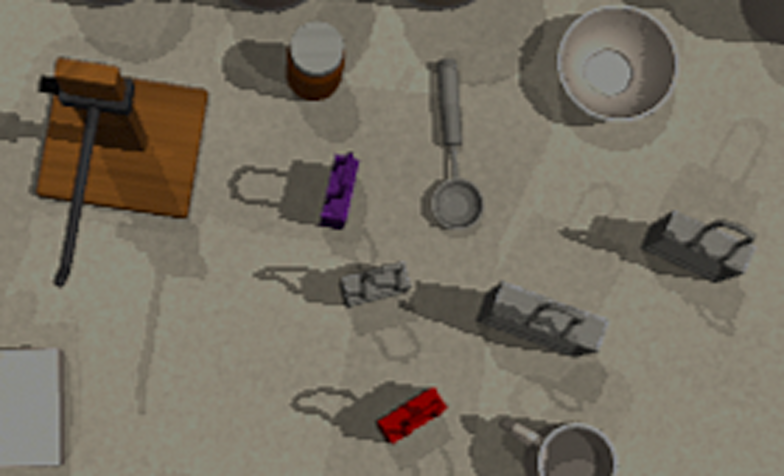

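The steel-grey scoop at top (363,252) / scene (283,268) is the small one. The look-alikes are red at top (376,298) and purple at top (350,217), and the crop confirms the colours. The large is at top (422,263), the medium at top (480,237). The hook runs along yaw of about -9°, centre line at about 206 mm, with the stand origin near (664,183).

Emit:
move_arm(plan=[[[1.5, -4.7, 0], 5, 0], [[1.5, -4.7, 0], 0, 0], [[1.5, -4.7, 0], 0, 0], [[1.5, -4.7, 0], 0, 0], [[1.5, -4.7, 0], 0, 0]], squeeze=25)

```text
time_s: 2.0
ee_pos: [327.8, 279.8, 214.1]
ee_rot: [180.0, 0.0, 159.0]
force: [1.6, 0.1, -0.4]
gripper_width: 90.8
gripper_force: 0.0
```

Emit:
move_arm(plan=[[[1.5, -4.7, 0], 0, 0], [[1.5, -4.7, 0], 0, 0], [[1.5, -4.7, 0], 0, 0], [[1.5, -4.7, 0], 0, 0], [[1.5, -4.7, 0], 0, 0]])

```text
time_s: 2.5
ee_pos: [402.9, 44.6, 214.4]
ee_rot: [180.0, 0.1, 158.9]
force: [0.5, 1.1, -0.1]
gripper_width: 91.4
gripper_force: 0.0
```

Emit:
move_arm(plan=[[[1.5, -4.7, 0], 0, 0], [[1.5, -4.7, 0], 0, 0], [[1.5, -4.7, 0], 0, 0], [[1.5, -4.7, 0], 0, 0], [[0, 0, 0], 0, 0]])

```text
time_s: 3.0
ee_pos: [464.3, -146.5, 213.9]
ee_rot: [-179.9, 0.1, 158.6]
force: [-0.3, -0.2, -0.2]
gripper_width: 90.9
gripper_force: 0.0
```

Run:
```python
from meas import *
for n in("scene","top"):
    p=env.grab_frame(n); P,C,U=cloud(p)
    near=(np.hypot(P[:,0]-518,P[:,1]+57)<45)&(C.max(1).astype(int)-C.min(1)<35)
    for nm,lo,hi in(("handle",108,150),("top",54,63),("low",8,40)):
        Q=P[near&(P[:,2]>lo)&(P[:,2]<hi)]
        if len(Q)>4: print(n,nm,len(Q),Q.mean(0).round(1),cv2.minAreaRect(Q[:,:2].astype(np.float32)))
    if n=="scene": cv2.imwrite("pics/crop2.png",cv2.resize(p["frame"][200:360,160:340],None,fx=3.5,fy=3.5,interpolation=cv2.INTER_CUBIC)[...,::-1])
```

```text
scene handle 54 [520.4 -60.6 129.7] ((519.5750732421875, -59.74591064453125), (7.66139554977417, 39.849639892578125), 12.63996410369873)
scene top 143 [519.2 -60.2  58. ] ((518.350830078125, -58.006587982177734), (25.729257583618164, 64.60022735595703), 14.374539375305176)
scene low 179 [527.4 -65.3  24. ] ((526.9259033203125, -58.69706344604492), (68.77478790283203, 24.78853988647461), 85.45144653320312)
top handle 19 [519.1 -51.9 137.4] ((519.9765014648438, -54.81583023071289), (4.864894390106201, 35.75763702392578), 11.059588432312012)
top top 130 [518.1 -52.9  59.7] ((520.301025390625, -55.483821868896484), (24.06892967224121, 59.911659240722656), 13.488178253173828)
top low 16 [516.9 -50.4  19.6] ((525.1140747070312, -55.727779388427734), (63.53858184814453, 46.02691650390625), 89.32818603515625)
```

View pics/crop2.png

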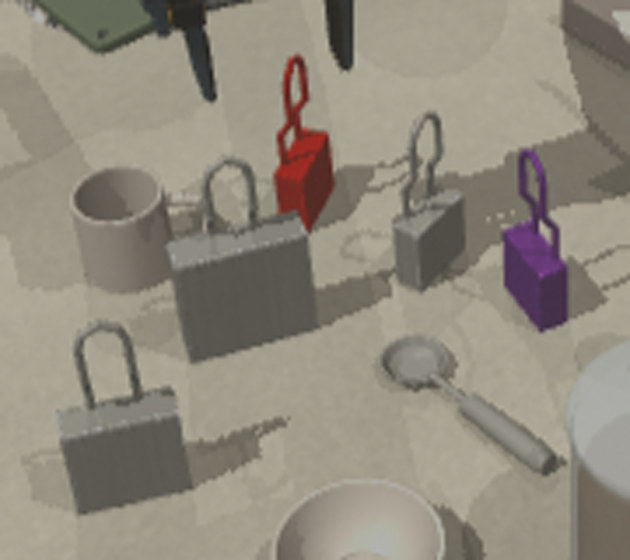

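Emit:
move_arm(plan=[[[0.8, -3.0, 0], 0, 0], [[0.8, -3.0, 0], 0, 0], [[0, 0, -3], 0, 0], [[0, 0, -3], 0, 0], [[0, 0, 0], 0, 0]])

```text
time_s: 3.6
ee_pos: [475.7, -198.6, 150.7]
ee_rot: [179.9, -0.5, 159.0]
force: [-1.5, 0.7, 0.2]
gripper_width: 91.1
gripper_force: 0.0
```

Run:
```python
from meas import *
# bias of each camera vs. arm: look for fingertips below z=200 near TCP
s=env.state(); print(s["ee_pos"],s["ee_rot"])
for n in("scene","top"):
    p=env.grab_frame(n); P,C,U=cloud(p); t=s["ee_pos"]
    near=(np.hypot(P[:,0]-t[0],P[:,1]-t[1])<70)
    Q=P[near&(P[:,2]>t[2]-4)&(P[:,2]<t[2]+26)&(np.hypot(P[:,0]-t[0],P[:,1]-t[1])>30)]
    if len(Q)>4: print(n,len(Q),Q.mean(0).round(1),cv2.minAreaRect(Q[:,:2].astype(np.float32)),Q[:,2].min())
```

```text
[ 475.66584642 -198.63999532  150.70285142] [179.94355293  -0.51296756 159.03691471]
scene 88 [ 488.7 -198.9  163.9] ((481.02734375, -204.57838439941406), (109.77877807617188, 41.11817932128906), 76.07133483886719) 147.67642219070274
```

Emit:
move_arm(plan=[[[0.4, -0.6, 0], 0, 0], [[0, 0, -1.5], 0, 0], [[0, 0, -0.7], 0, 0], [[0, 0, 0], 0, 0]])

```text
time_s: 4.1
ee_pos: [482.6, -207.3, 132.1]
ee_rot: [180.0, -0.0, 159.0]
force: [0.0, 0.2, -0.2]
gripper_width: 90.9
gripper_force: 0.0
```

Emit:
move_arm(plan=[[[-0.2, 0.1, -0.6], 0, 0], [[0, 0, 0], 0, 1], [[0, 0, 0], 0, 1], [[0, 0, 0], 0, 1], [[0, 0, 0], 0, 1]])

```text
time_s: 4.6
ee_pos: [480.8, -206.5, 126.3]
ee_rot: [180.0, 0.0, 158.9]
force: [-0.4, -0.2, 0.0]
gripper_width: 62.2
gripper_force: 0.0
```

Emit:
move_arm(plan=[[[0, 0, 0], 0, 1], [[0, 0, 0], 0, 1], [[0, 0, 0], 0, 1]])

```text
time_s: 4.9
ee_pos: [480.6, -206.4, 126.0]
ee_rot: [180.0, 0.0, 158.9]
force: [-0.6, -0.0, -0.2]
gripper_width: 37.8
gripper_force: 0.3
```

Emit:
move_arm(plan=[[[0, 0, 1], 0, 1], [[0, 0, 3.5], 0, 1], [[0, 0, 4.5], 0, 1], [[0, 0, 4.5], 0, 1], [[0, 0, 4], 0, 1]])

```text
time_s: 5.4
ee_pos: [480.4, -206.4, 303.8]
ee_rot: [-180.0, 0.1, 158.9]
force: [-0.0, -1.4, -0.7]
gripper_width: 37.0
gripper_force: 25.0
```

Emit:
move_arm(plan=[[[0, 2, 0.5], 0, 1], [[0, 4, 0], 3, 1], [[0, 4.5, 0], 3, 1], [[0, 4.5, 0], 3, 1], [[0, 4.5, 0], 3, 1]])

```text
time_s: 5.9
ee_pos: [480.0, -9.9, 306.5]
ee_rot: [180.0, 0.0, 171.0]
force: [1.0, 0.1, -2.7]
gripper_width: 37.1
gripper_force: 25.0
```

Emit:
move_arm(plan=[[[0, 4.5, 0], 0, 1], [[0, 4.5, 0], 0, 1], [[0, 4.5, 0], 0, 1], [[0, 4, 0], 0, 1], [[0, 2, 0], 0, 1]])

```text
time_s: 6.4
ee_pos: [478.6, 182.2, 305.5]
ee_rot: [-179.4, -0.1, 171.1]
force: [-1.3, -11.6, -3.0]
gripper_width: 40.3
gripper_force: 25.3
```

Run:
```python
from meas import *
print(env.state()["force"])
a=env.grab_frame("scene")["frame"][60:300,220:480]; b=env.grab_frame("top")["frame"][120:360,180:440]
cv2.imwrite("pics/c3.png",cv2.resize(np.hstack([a,b]),None,fx=1.53,fy=1.53)[...,::-1])
```

```text
[ -1.32355224 -11.55738852  -3.00177116]
```

View pics/c3.png

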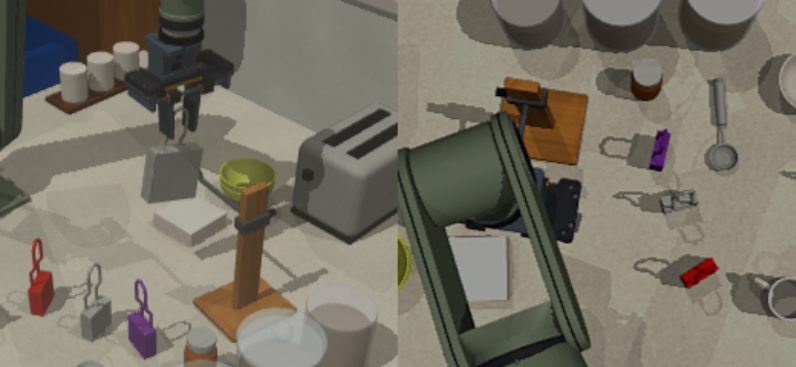

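The +y edge of the large scoop is brushing the hook's tip (scene view, left panel at about (200,175)). I'll back off towards the robot and check how the scoop sits in the grip.

Emit:
move_arm(plan=[[[-0.5, -1.5, 0], 0, 1], [[-2, -1.0, 0], 0, 1], [[-1, 0, 0], 0, 1], [[0, 0, 0], 0, 1], [[0, 0, 0], 0, 1]])

```text
time_s: 7.0
ee_pos: [446.0, 158.6, 306.6]
ee_rot: [179.9, 0.1, 170.9]
force: [0.3, -0.0, -1.2]
gripper_width: 37.3
gripper_force: 24.6
```

```bash
cat > held.py <<'E'
from meas import *
import sys
B=float(sys.argv[1]); H=float(sys.argv[2])
s=env.state(); t=s["ee_pos"]; print(t.round(1),s["ee_rot"].round(1),s["force"].round(1),s["gripper_width"])
ez=t[2]+49
for n in("scene","top"):
    p=env.grab_frame(n); P,C,U=cloud(p)
    near=(np.hypot(P[:,0]-t[0],P[:,1]-t[1])<70)
    for nm,lo,hi in(("boxtop",ez-H+B-6,ez-H+B+4),("box",ez-H-8,ez-H+B+4),("legs",ez-H+B+8,ez-54)):
        Q=P[near&(P[:,2]>lo)&(P[:,2]<hi)]
        if len(Q)>4:
            r=cv2.minAreaRect(Q[:,:2].astype(np.float32)); print(n,nm,len(Q),Q.mean(0).round(1),np.round(r[0],1),np.round(r[1],1),round(r[2],1),'z',Q[:,2].min().round(1),Q[:,2].max().round(1))
    Q=P[near&(P[:,2]>ez-H-10)&(P[:,2]<ez-H+B-8)]
    if len(Q)>50:
        m=Q.mean(0); nrm=np.linalg.svd(Q-m,full_matrices=0)[2][2]; print(n,'face normal',nrm.round(3))
E
python3 held.py 100 175
```

```text
[446.  158.6 306.6] [1.799e+02 1.000e-01 1.709e+02] [ 0.3 -0.  -1.2] 37.310644666855396
scene boxtop 42 [444.9 127.9 276.6] [448.2 136.6] [70.6 32.9] 79.0 z 274.6 284.3
scene box 1317 [458.3 141.2 231.8] [451.7 147.6] [106.8  45.2] 70.4 z 172.7 284.3
scene legs 13 [445.9 154.1 294. ] [445.3 153.3] [36.6  8.7] 69.0 z 289.4 300.0
scene face normal [ 0.934 -0.335  0.122]
```

Emit:
move_arm(plan=[[[0, 0, -2], 5, 1], [[0, 0, -3.5], 5, 1], [[0, 0, -3.5], 0, 1], [[0, 0, -2.0], 0, 1], [[0, 0, -0.6], 0, 1]])

```text
time_s: 7.6
ee_pos: [444.6, 158.3, 187.5]
ee_rot: [-179.9, -0.3, -179.1]
force: [-0.2, 0.4, -0.6]
gripper_width: 37.2
gripper_force: 24.6
```

Emit:
move_arm(plan=[[[0.2, 1.5, 0], 0, 1], [[0.3, 2.5, 0], 0, 1], [[0.3, 1.5, 0], 0, 1], [[0, 0, 0], 0, 1], [[0, 0, 0], 0, 1]])

```text
time_s: 8.1
ee_pos: [453.9, 214.0, 190.5]
ee_rot: [-180.0, 0.0, -179.0]
force: [0.4, -0.6, -1.6]
gripper_width: 36.8
gripper_force: 24.7
```

```bash
python3 held.py 100 175
python3 - <<'E'
from meas import *
p=env.grab_frame("scene"); q=env.grab_frame("top")
a=p["frame"][100:280,250:430]; b=q["frame"][120:300,180:360]
cv2.imwrite("pics/c4.png",cv2.resize(np.hstack([a,b]),None,fx=2.2,fy=2.2,interpolation=cv2.INTER_CUBIC)[...,::-1])
P,C,U=cloud(p)
for x0 in range(490,640,15):
    m=(P[:,2]>195)&(P[:,2]<240)&(P[:,0]>x0)&(P[:,0]<x0+15)&(abs(P[:,1]-(204.5-.161*(P[:,0]-519.5)))<14)&(C.max(1)<90)
    if m.sum(): print(x0,m.sum(),P[m].mean(0).round(1))
E
```

```text
[453.9 214.  190.5] [-180.    0. -179.] [ 0.4 -0.6 -1.6] 36.817348219943966
scene boxtop 40 [458.1 191.8 160.4] [459.9 203.3] [91.2 35.2] 80.4 z 158.6 166.0
scene box 1072 [467.2 197.3 116.6] [459.4 203.8] [109.   47.3] 87.1 z 56.7 166.0
scene legs 10 [453.  209.  178.4] [451.9 209.5] [ 9.1 37.9] 0.3 z 173.7 183.8
scene face normal [ 0.975 -0.189  0.121]
490 4 [503.  208.  218.8]
505 19 [511.4 206.5 212.8]
520 14 [528.9 202.2 207.9]
535 8 [543.8 200.7 207.3]
550 14 [557.3 198.6 207.3]
565 11 [573.1 196.1 205.9]
580 12 [588.1 193.3 208.7]
595 19 [603.5 190.2 208.6]
610 14 [618.1 188.4 207.8]
625 5 [627.  186.5 209.2]
```

View pics/c4.png

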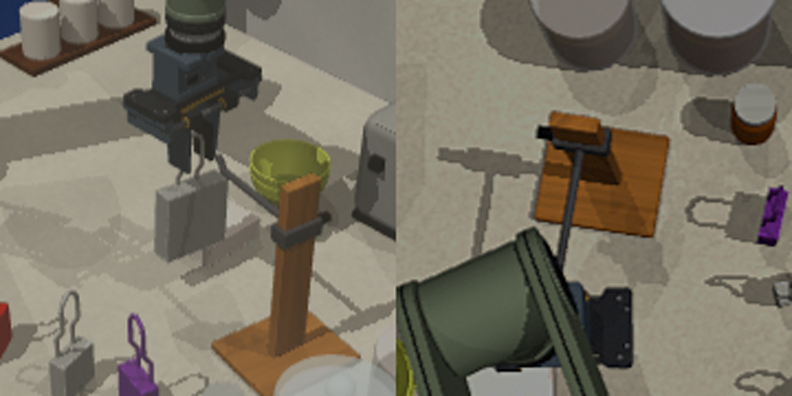

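Emit:
move_arm(plan=[[[0, 0.3, 0], 0, 1], [[2, -0.32, 0], 0, 1], [[2, -0.32, 0], 0, 1], [[2, -0.32, 0], 0, 1], [[0, 0, 0], 0, 1]])

```text
time_s: 8.8
ee_pos: [515.9, 206.6, 189.9]
ee_rot: [180.0, 0.1, -179.2]
force: [-0.7, -0.4, -2.1]
gripper_width: 37.1
gripper_force: 24.7
```

```bash
python3 held.py 100 175
python3 - <<'E'
from meas import *
p=env.grab_frame("scene")
cv2.imwrite("pics/c5.png",cv2.resize(p["frame"][120:240,280:440],None,fx=5,fy=5,interpolation=cv2.INTER_CUBIC)[...,::-1])
E
```

```text
[515.9 206.6 189.9] [ 1.800e+02  1.000e-01 -1.792e+02] [-0.7 -0.4 -2.1] 37.07035453088495
scene boxtop 41 [518.6 185.3 159.8] [517.5 188.5] [74.4 34.3] 77.8 z 157.9 166.3
scene box 1109 [528.3 189.6 115.7] [522.5 199.3] [110.3  41.4] 81.8 z 55.9 166.3
scene legs 11 [515.1 199.3 177.3] [515.4 201.1] [35.9  6.3] 80.2 z 171.9 181.4
scene face normal [ 0.973 -0.205  0.105]
top box 6 [502.9 162.   80.9] [503.8 161.5] [19.   3.5] 77.7 z 62.1 161.0
```

View pics/c5.png

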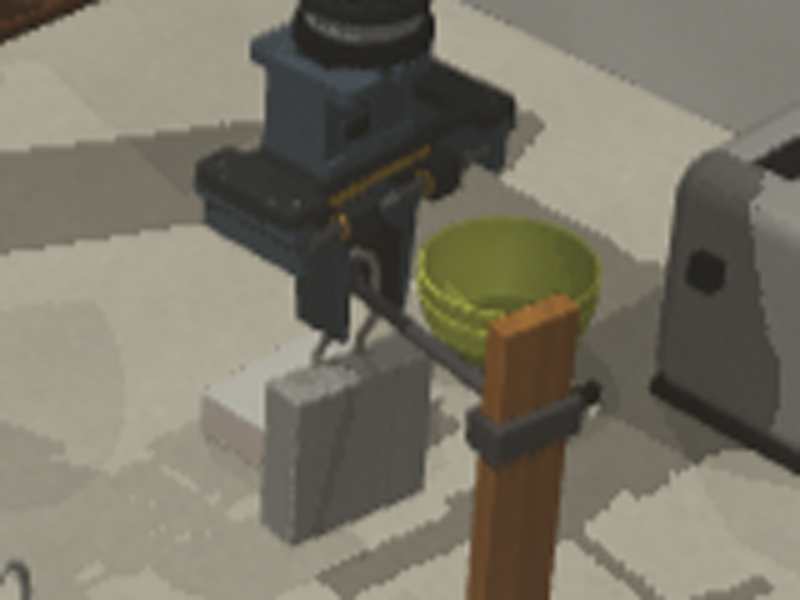

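The picture shows the large's loop over the hook's tip at (370,275), legs either side of the bar. I'll slide it further along, then lower it gently.

Emit:
move_arm(plan=[[[2, -0.32, 0], 0, 1], [[2, -0.32, 0], 0, 1], [[2, -0.32, 0], 0, 1], [[1.6, -0.25, 0], 0, 1], [[0, 0, 0], 0, 1]])

```text
time_s: 9.45
ee_pos: [590.3, 194.8, 189.8]
ee_rot: [180.0, 0.0, -179.1]
force: [-1.1, 0.5, -1.9]
gripper_width: 37.1
gripper_force: 24.8
```

Emit:
move_arm(plan=[[[0, 0, -0.6], 0, 1], [[0, 0, -0.6], 0, 1], [[0, 0, -0.3], 0, 1], [[0, 0, 0], 0, 1]])

```text
time_s: 9.85
ee_pos: [588.8, 195.5, 175.0]
ee_rot: [179.9, -0.0, -179.0]
force: [-0.2, 1.5, -0.1]
gripper_width: 37.2
gripper_force: 24.8
```

Emit:
move_arm(plan=[[[0, 0, -0.2], 0, 1], [[0, 0, -0.1], 0, 1], [[0, 0, 0], 0, 1]])

```text
time_s: 10.15
ee_pos: [590.1, 196.0, 174.1]
ee_rot: [179.9, 0.2, -179.1]
force: [-2.0, 1.6, 6.8]
gripper_width: 37.4
gripper_force: 24.8
```

Emit:
move_arm(plan=[[[0, 0, 0.05], 0, 1], [[0, 0, 0], 0, 0.5], [[0, 0, 0], 0, 0.4], [[0, 0, 0], 0, 0.3], [[0, 0, 0], 0, 0.3]])

```text
time_s: 10.65
ee_pos: [589.5, 194.5, 172.0]
ee_rot: [-180.0, -0.0, -179.1]
force: [-0.1, 0.4, 0.2]
gripper_width: 63.2
gripper_force: 0.0
```

```bash
cat > hang.py <<'E'
from meas import *
s=env.state(); print(s["time_s"],s["ee_pos"].round(1),s["force"].round(1),s["gripper_width"].round(1))
S=np.array([664.5,183.5]); a=np.radians(-9.15); Rm=np.array([[np.cos(a),-np.sin(a)],[np.sin(a),np.cos(a)]])
for n in("scene","top"):
    p=env.grab_frame(n); P,C,U=cloud(p); L=(P[:,:2]-S)@Rm  # stand frame
    m=(L[:,0]>-180)&(L[:,0]<10)&(abs(L[:,1])<60)&(C.max(1).astype(int)-C.min(1)<40)
    for z0 in range(30,260,15):
        k=m&(P[:,2]>z0)&(P[:,2]<z0+15)
        if k.sum()>3: print(n,z0,k.sum(),'s',np.percentile(L[k,0],[2,50,98]).round(),'y',np.percentile(L[k,1],[2,98]).round())
    for l in("large_eye","medium_eye","small_eye"):
        for q in env.landmark_of(p,l)[:3]:
            X=ray_h(p,*q["point"],216)[:2]; v=(X-S)@Rm
            if abs(v[1])<40 and -200<v[0]<20: print(n,l,round(q["score"],2),np.round(q["point"]),'stand',v.round(1))
E
python3 hang.py
```

```text
Traceback (most recent call last):
  File "hang.py", line 2, in <module>
    s=env.state(); print(s["time_s"],s["ee_pos"].round(1),s["force"].round(1),s["gripper_width"].round(1))
                                                                              ^^^^^^^^^^^^^^^^^^^^^^^^
AttributeError: 'float' object has no attribute 'round'
```

```bash
sed -i 's/s\["gripper_width"\].round(1)/round(s["gripper_width"],1)/' hang.py; python3 hang.py
```

```text
10.65 [589.5 194.5 172. ] [-0.1  0.4  0.2] 63.2
scene 30 50 s [-104.  -82.    6.] y [-48.  32.]
scene 45 109 s [-106.  -81.    7.] y [-50.  34.]
scene 60 101 s [-103.  -79.    7.] y [-50.  32.]
scene 75 116 s [-102.  -77.    7.] y [-51.  32.]
scene 90 109 s [-99. -74.   8.] y [-51.  30.]
scene 105 126 s [-99. -73.   7.] y [-50.  27.]
scene 120 104 s [-96. -71.   6.] y [-50.  22.]
scene 135 213 s [-100.  -83.   -7.] y [-50.  38.]
scene 150 8 s [-96. -88.  -9.] y [13. 24.]
scene 165 37 s [-84. -63.   5.] y [-46.  24.]
scene 180 100 s [-88. -57.   9.] y [-48.  31.]
scene 195 184 s [-94. -56.   9.] y [-49.  44.]
scene 210 159 s [-90. -47.  10.] y [-47.  43.]
scene 225 62 s [-98. -68.   6.] y [-45.  43.]
scene 240 34 s [-88. -66.   8.] y [-53.  51.]
scene 255 156 s [-70. -45. -13.] y [-57.  56.]
scene large_eye 0.88 [366. 188.] stand [-73.5  -7.1]
top 30 52 s [-93. -84. -76.] y [-13.  44.]
top 45 79 s [-92. -86. -69.] y [-51.  46.]
top 60 10 s [-92. -85. -71.] y [-51.  47.]
top 75 9 s [-92. -86. -70.] y [-51.  49.]
top 90 4 s [-91. -90. -73.] y [-44.  48.]
top 105 5 s [-91. -89. -73.] y [-50.  48.]
top 135 24 s [-89. -87. -37.] y [-23.  32.]
top 195 21 s [-131. -104.    7.] y [-28.  21.]
top 210 71 s [-131. -109.    9.] y [-28.  30.]
top 225 4 s [-99. -98. -96.] y [31. 35.]
top 255 103 s [-119. -104.  -95.] y [-36.  56.]
top large_eye 0.67 [258. 213.] stand [-75.3   1.9]
```

Emit:
move_arm(plan=[[[0, 0, 1], 0, 0.25], [[0, 0, 3], 0, 0.25], [[0, 0, 4], 0, 0.25], [[0, -2, 1], 0, 0.25], [[0, -4, 0], 0, 0]])

```text
time_s: 11.55
ee_pos: [591.0, 136.6, 266.1]
ee_rot: [179.9, 0.4, -178.8]
force: [-0.5, -0.1, -0.5]
gripper_width: 73.5
gripper_force: 0.0
```

```bash
python3 hang.py
```

```text
11.55 [591.  136.6 266.1] [-0.5 -0.1 -0.5] 73.5
scene 30 43 s [-92. -66.   7.] y [-54.  25.]
scene 45 114 s [-92. -65.   6.] y [-55.  21.]
scene 60 119 s [-89. -65.   8.] y [-55.  19.]
scene 75 114 s [-88. -64.   6.] y [-56.  18.]
scene 90 126 s [-87. -64.   7.] y [-55.  20.]
scene 105 121 s [-92. -63.   7.] y [-55.  18.]
scene 120 116 s [-89. -63.   6.] y [-53.  19.]
scene 135 230 s [-92. -75.   6.] y [-54.  24.]
scene 150 16 s [-86. -81.   7.] y [-22.  15.]
scene 165 24 s [-80. -75.   8.] y [-23.  24.]
scene 180 50 s [-75.   4.   9.] y [-28.  24.]
scene 195 163 s [-151.  -58.   10.] y [-31.  41.]
scene 210 144 s [-161.  -12.   10.] y [-31.  45.]
scene 225 6 s [-9.  5.  8.] y [-20.  25.]
scene 255 20 s [-85. -66.   4.] y [-26.  25.]
scene large_eye 0.67 [369. 186.] stand [-79.6   6.1]
top 30 80 s [-88. -80. -73.] y [-46.  41.]
top 45 77 s [-88. -80. -70.] y [-46.  41.]
top 60 12 s [-86. -76. -57.] y [-47. -45.]
top 75 6 s [-85. -70. -65.] y [-47. -46.]
top 90 7 s [-86. -79. -57.] y [-47. -45.]
top 105 9 s [-86. -73. -61.] y [-47. -46.]
top 120 8 s [-85. -78. -62.] y [-47. -45.]
top 135 185 s [-87. -77. -62.] y [-47.  26.]
top 150 17 s [-86. -83. -75.] y [-16.  21.]
top 165 5 s [-80. -76. -74.] y [-16. -11.]
top 195 24 s [-142. -110.  -86.] y [-2.  7.]
top 210 70 s [-137. -109.  -84.] y [-2.  7.]
top large_eye 0.61 [258. 212.] stand [-71.6   2.6]
```

Emit:
move_arm(plan=[[[-0.4, -4.8, 0], 0, 0], [[-0.4, -4.8, 0], -6.5, 0], [[-0.4, -4.8, 0], -6.5, 0], [[-0.4, -4.8, 0], -6.5, 0], [[-0.4, -4.8, 0], -6.5, 0]])

```text
time_s: 12.45
ee_pos: [569.5, -106.0, 262.4]
ee_rot: [180.0, -0.0, 154.8]
force: [0.0, -0.4, 0.4]
gripper_width: 91.1
gripper_force: 0.0
```

Emit:
move_arm(plan=[[[-0.4, -4.8, -1], 0, 0], [[-0.4, -4.8, -1], 0, 0], [[-0.4, -4.8, -1], 0, 0], [[-0.4, -4.8, -1], 0, 0], [[-0.4, -4.8, -1], 0, 0]])

```text
time_s: 12.95
ee_pos: [549.8, -346.3, 211.9]
ee_rot: [180.0, -0.0, 155.0]
force: [1.5, -0.1, -0.8]
gripper_width: 90.7
gripper_force: 0.0
```

Emit:
move_arm(plan=[[[0, 0, 0], 0, 0], [[0, 0, 0], 0, 0]])

```text
time_s: 13.15
ee_pos: [549.6, -345.2, 211.5]
ee_rot: [179.9, -0.1, 154.9]
force: [0.7, 0.1, 0.6]
gripper_width: 91.3
gripper_force: 0.0
```

Emit:
move_arm(plan=[[[0.15, -1.3, 0], 0, 0], [[0, 0, -3], 0, 0], [[0, 0, -3], 0, 0], [[0, 0, -2.5], 0, 0], [[0, 0, -0.95], 0, 0]], squeeze=14)

```text
time_s: 13.65
ee_pos: [550.7, -356.3, 115.8]
ee_rot: [180.0, -0.2, 155.1]
force: [-1.0, 0.0, 0.3]
gripper_width: 91.2
gripper_force: 0.0
```

Emit:
move_arm(plan=[[[0, 0, 0], 0, 0], [[0, 0, 0], 0, 1], [[0, 0, 0], 0, 1], [[0, 0, 0], 0, 1], [[0, 0, 0], 0, 1]])

```text
time_s: 14.15
ee_pos: [551.4, -358.4, 118.9]
ee_rot: [-180.0, 0.1, 154.9]
force: [0.2, 0.3, 0.1]
gripper_width: 62.1
gripper_force: 0.0
```

Emit:
move_arm(plan=[[[0, 0, 0], 0, 1], [[0, 0, 0], 0, 1], [[0, 0, 0], 0, 1]])

```text
time_s: 14.45
ee_pos: [551.1, -358.2, 118.0]
ee_rot: [180.0, -0.0, 154.9]
force: [0.3, 0.9, 0.9]
gripper_width: 38.1
gripper_force: 0.6
```

Emit:
move_arm(plan=[[[0, 0, 1], 0, 1], [[0, 0, 3.5], 0, 1], [[0, 0, 4.5], 0, 1], [[0, 0, 4.5], 0, 1], [[0, 0, 4], 0, 1]])

```text
time_s: 14.95
ee_pos: [551.0, -358.1, 295.9]
ee_rot: [-180.0, 0.1, 154.9]
force: [0.1, -0.7, -0.6]
gripper_width: 37.2
gripper_force: 14.0
```

Emit:
move_arm(plan=[[[-0.4, 2, 0.5], 0, 1], [[-0.9, 4, 0], 4, 1], [[-0.9, 4.4, 0], 4, 1], [[-0.9, 4.5, 0], 4, 1], [[-0.9, 4.5, 0], 4, 1]])

```text
time_s: 15.45
ee_pos: [509.4, -161.6, 296.9]
ee_rot: [179.9, -0.1, 171.1]
force: [0.2, 0.5, -1.1]
gripper_width: 37.5
gripper_force: 14.0
```

Emit:
move_arm(plan=[[[-1, 4.5, 0], 0, 1], [[-1, 4.5, 0], 0, 1], [[-1, 4.5, 0], 0, 1], [[-1, 4.5, 0], 0, 1], [[-1, 4.5, 0], 0, 1]])

```text
time_s: 15.95
ee_pos: [459.0, 62.8, 297.2]
ee_rot: [-180.0, -0.1, 170.9]
force: [1.3, 1.0, -2.2]
gripper_width: 37.5
gripper_force: 14.0
```

Emit:
move_arm(plan=[[[-0.9, 4, 0], 0, 1], [[-0.5, 2, 0], 0, 1], [[0, 0, -1.5], 0, 1], [[0, 0, -3], 0, 1], [[0, 0, -3], 0, 1]])

```text
time_s: 16.45
ee_pos: [445.8, 121.5, 221.7]
ee_rot: [180.0, -0.0, 171.0]
force: [0.4, 0.5, -2.0]
gripper_width: 37.6
gripper_force: 14.0
```

Emit:
move_arm(plan=[[[0, 0, -2], 0, 1], [[0, 0, -0.8], 0, 1], [[0, 0, 0], 0, 1], [[0, 0, 0], 0, 1]])

```text
time_s: 16.85
ee_pos: [447.4, 121.1, 195.7]
ee_rot: [180.0, 0.1, 170.9]
force: [0.4, 0.4, -1.3]
gripper_width: 37.5
gripper_force: 14.0
```

```bash
python3 held.py 80 165
```

```text
[447.4 121.1 195.7] [1.800e+02 1.000e-01 1.709e+02] [ 0.4  0.4 -1.3] 37.49528652728391
scene boxtop 147 [445.9 117.1 156.1] [445.9 117.8] [81.8 33.2] 77.2 z 153.7 160.8
scene box 761 [452.4 111.5 124.5] [445.3 118.7] [85.2 39.3] 80.8 z 74.1 160.8
scene legs 22 [438.9 119.8 178.1] [438.4 119. ] [37.  14.6] 71.5 z 169.3 190.7
scene face normal [ 0.96  -0.281  0.02 ]
```

Emit:
move_arm(plan=[[[0, 2.5, 0], 0, 1], [[0, 4, 0], 0, 1], [[0, 2.5, 0], 0, 1], [[0, 0.75, 0], 0, 1], [[0, 0, 0], 0, 1]])

```text
time_s: 17.45
ee_pos: [447.3, 219.0, 195.5]
ee_rot: [180.0, 0.1, 171.0]
force: [-0.4, -0.0, -2.1]
gripper_width: 37.6
gripper_force: 14.0
```

Emit:
move_arm(plan=[[[2, -0.32, 0], 0, 1], [[2, -0.32, 0], 0, 1], [[2, -0.32, 0], 0, 1], [[1, -0.16, 0], 0, 1], [[0, 0, 0], 0, 1]])

```text
time_s: 17.95
ee_pos: [518.0, 206.0, 194.9]
ee_rot: [-180.0, 0.0, 170.8]
force: [-0.2, 0.8, -1.3]
gripper_width: 37.6
gripper_force: 14.0
```

```bash
python3 held.py 80 165
python3 - <<'E'
from meas import *
p=env.grab_frame("scene")
cv2.imwrite("pics/c6.png",cv2.resize(p["frame"][120:240,280:440],None,fx=5,fy=5,interpolation=cv2.INTER_CUBIC)[...,::-1])
E
```

```text
[518.  206.  194.9] [-180.     0.   170.8] [-0.2  0.8 -1.3] 37.638681515627454
scene boxtop 142 [520.4 202.  155.7] [541.  196.1] [81.4 84.2] 76.2 z 153.0 162.9
scene box 719 [527.2 191.8 130.4] [542.4 197.3] [84.8 86.6] 78.0 z 71.9 162.9
scene legs 21 [515.9 206.1 176. ] [543.2 198.5] [36.7 84.2] 82.2 z 167.0 184.9
scene face normal [ 0.769 -0.423 -0.48 ]
top box 13 [575.4 170.4 142.2] [574.6 169.8] [14.4  4.4] 57.6 z 139.1 146.5
```

View pics/c6.png

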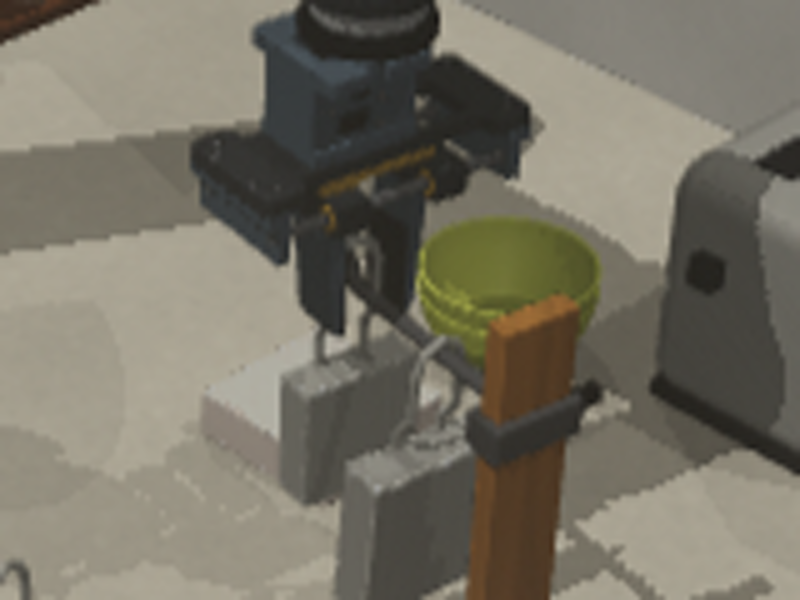

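The picture shows the large hanging on the bar at (440,350) and the medium's loop over the hook at (365,270). I'll move on 40 mm and lower.

Emit:
move_arm(plan=[[[2, -0.32, 0], 0, 1], [[1.9, -0.3, 0], 0, 1], [[0, 0, -1], 0, 1], [[0, 0, -0.8], 0, 1], [[0, 0, 0], 0, 1]])

```text
time_s: 18.6
ee_pos: [553.6, 200.7, 175.0]
ee_rot: [-179.9, -0.3, 171.0]
force: [-0.6, -0.6, -1.0]
gripper_width: 37.6
gripper_force: 14.0
```

Emit:
move_arm(plan=[[[0, 0, -0.2], 0, 1], [[0, 0, -0.1], 0, 1], [[0, 0, 0], 0, 1]])

```text
time_s: 18.9
ee_pos: [555.8, 201.1, 174.1]
ee_rot: [180.0, -0.0, 171.0]
force: [-0.0, -0.7, -1.8]
gripper_width: 37.4
gripper_force: 14.0
```

Emit:
move_arm(plan=[[[0, 0, -0.2], 0, 1], [[0, 0, 0], 0, 1]])

```text
time_s: 19.1
ee_pos: [556.0, 201.0, 171.9]
ee_rot: [180.0, -0.0, 170.9]
force: [-0.8, 0.3, -2.2]
gripper_width: 37.7
gripper_force: 14.0
```

Emit:
move_arm(plan=[[[0, 0, -0.2], 0, 1], [[0, 0, 0], 0, 1]])

```text
time_s: 19.3
ee_pos: [556.4, 201.3, 170.4]
ee_rot: [179.9, 0.1, 170.9]
force: [-0.3, 1.1, 0.6]
gripper_width: 37.4
gripper_force: 14.0
```

Emit:
move_arm(plan=[[[0, 0, -0.1], 0, 1], [[0, 0, 0], 0, 1]])

```text
time_s: 19.5
ee_pos: [556.6, 201.5, 170.1]
ee_rot: [179.9, 0.1, 170.9]
force: [-0.2, 1.5, 4.7]
gripper_width: 37.7
gripper_force: 14.0
```

Emit:
move_arm(plan=[[[0, 0, 0], 0, 0.5], [[0, 0, 0], 0, 0.4], [[0, 0, 0], 0, 0.3], [[0, 0, 0], 0, 0.3], [[0, 0, 1], 0, 0.25]])

```text
time_s: 20.0
ee_pos: [555.1, 200.5, 177.8]
ee_rot: [-179.9, -0.2, 170.9]
force: [-0.4, 0.7, 0.3]
gripper_width: 68.0
gripper_force: 0.0
```

Emit:
move_arm(plan=[[[0, 0, 3], 0, 0.25], [[0, 0, 4], 0, 0.25], [[0, -2, 1], 0, 0.25], [[-0.5, -4, 0], 5.5, 0], [[-0.8, -4.8, 0], 5.5, 0]])

```text
time_s: 20.5
ee_pos: [543.6, 92.8, 260.2]
ee_rot: [180.0, 0.1, -177.7]
force: [0.2, -0.9, 0.4]
gripper_width: 81.4
gripper_force: 0.0
```

```bash
python3 hang.py | grep -v " [0-9]*0 \(1\|2\|3\|4\) s"
```

```text
20.5 [543.6  92.8 260.2] [ 0.2 -0.9  0.4] 81.4
scene 30 58 s [-98. -70.   7.] y [-52.  26.]
scene 45 115 s [-127.  -69.    5.] y [-53.  22.]
scene 60 129 s [-128.  -68.    7.] y [-52.  21.]
scene 75 131 s [-124.  -68.    7.] y [-53.  20.]
scene 90 146 s [-125.  -67.    7.] y [-53.  21.]
scene 105 136 s [-125.  -66.    6.] y [-52.  20.]
scene 120 240 s [-128. -103.    4.] y [-51.  36.]
scene 135 237 s [-124.  -79.    6.] y [-51.  25.]
scene 150 32 s [-123.  -85.    5.] y [-19.  23.]
scene 165 43 s [-115.  -77.    7.] y [-20.  21.]
scene 180 51 s [-116.    4.   10.] y [-26.  20.]
scene 195 178 s [-147.  -73.   10.] y [-31.  45.]
scene 210 147 s [-165.  -62.    9.] y [-31.  42.]
scene 225 5 s [-9.  4.  6.] y [-21.  25.]
scene 255 8 s [-86.   5.   6.] y [-47.  24.]
scene large_eye 0.67 [367. 188.] stand [-71.8  -5.4]
scene medium_eye 0.77 [363. 180.] stand [-109.7    8.9]
scene medium_eye 0.21 [370. 188.] stand [-70.6   1.6]
top 30 8 s [-84. -80. -77.] y [38. 49.]
top 45 33 s [-128. -120.  -78.] y [-46.  49.]
top 60 17 s [-127. -118.  -80.] y [-45.  50.]
top 75 12 s [-127. -117.  -83.] y [-37.  50.]
top 90 12 s [-126.  -91.  -85.] y [-48.  51.]
top 105 9 s [-126.  -91.  -87.] y [-45.  52.]
top 120 62 s [-125. -114.  -90.] y [22. 47.]
top 135 135 s [-117.  -78.  -61.] y [25. 52.]
top 150 15 s [-123.  -88.  -81.] y [17. 21.]
top 165 9 s [-116. -111.  -78.] y [16. 20.]
top 180 7 s [-113.  -78.  -76.] y [16. 19.]
top 195 26 s [-147. -116.    1.] y [-1. 39.]
top 210 112 s [-164. -114.    5.] y [-1. 49.]
top 225 9 s [-165. -160. -158.] y [-0.  7.]
top large_eye 0.55 [256. 212.] stand [-73.5   7.4]
top medium_eye 0.52 [257. 230.] stand [-114.3   -2.6]
top medium_eye 0.21 [255. 211.] stand [-71.9   9.7]
```

Emit:
move_arm(plan=[[[-0.8, -4.9, 0], 5.6, 0], [[-0.8, -4.9, 0], 5.6, 0], [[-0.7, -4.9, -2], 0, 0], [[0, 0, -3], 0, 0], [[0, 0, 0], 0, 0]])

```text
time_s: 21.4
ee_pos: [518.2, -50.9, 206.9]
ee_rot: [179.8, -0.4, -166.9]
force: [-1.2, -0.1, 0.1]
gripper_width: 91.2
gripper_force: 0.0
```

Emit:
move_arm(plan=[[[0, 0, 0], 0, 0]])

```text
time_s: 21.5
ee_pos: [520.9, -50.0, 210.4]
ee_rot: [180.0, -0.0, -166.8]
force: [1.1, 1.0, -0.0]
gripper_width: 91.0
gripper_force: 0.0
```

Emit:
move_arm(plan=[[[0, -0.65, -1], 0, 0], [[0, 0, -3], 0, 0], [[0, 0, -3], 0, 0], [[0, 0, -2.4], 0, 0], [[0, 0, -0.8], 0, 0]])

```text
time_s: 22.0
ee_pos: [519.7, -56.6, 106.5]
ee_rot: [179.9, -0.2, -166.8]
force: [-0.8, 0.4, 0.4]
gripper_width: 91.1
gripper_force: 0.0
```

Emit:
move_arm(plan=[[[0, 0, 0], 0, 0], [[0, 0, 0], 0, 1], [[0, 0, 0], 0, 1], [[0, 0, 0], 0, 1], [[0, 0, 0], 0, 1]])

```text
time_s: 22.5
ee_pos: [520.9, -57.5, 109.0]
ee_rot: [-180.0, 0.1, -166.9]
force: [-0.2, -0.5, -0.4]
gripper_width: 62.2
gripper_force: 0.0
```

Emit:
move_arm(plan=[[[0, 0, 0], 0, 1], [[0, 0, 0], 0, 1], [[0, 0, 0], 0, 1]])

```text
time_s: 22.8
ee_pos: [520.5, -57.4, 108.3]
ee_rot: [180.0, 0.0, -166.9]
force: [0.6, -0.7, 0.4]
gripper_width: 38.0
gripper_force: 1.2
```

Emit:
move_arm(plan=[[[0, 0, 1], 0, 1], [[0, 0, 3], 0, 1], [[0, 0, 3], 0, 1], [[-1, 1, 1.8], 0, 1], [[-2, 3, 0], -5.6, 1]])

```text
time_s: 23.3
ee_pos: [493.5, -18.6, 199.7]
ee_rot: [-179.9, 0.4, -172.8]
force: [-0.4, 0.5, -1.1]
gripper_width: 37.4
gripper_force: 14.0
```

Emit:
move_arm(plan=[[[-2, 4, 0], -5.6, 1], [[-1.8, 4, 0], -5.6, 1], [[-0.5, 4, 0], -5.5, 1], [[0, 4, 0], 0, 1], [[0, 4, 0], 0, 1]])

```text
time_s: 23.8
ee_pos: [447.1, 184.1, 197.1]
ee_rot: [180.0, 0.1, 170.8]
force: [1.2, -0.6, -1.0]
gripper_width: 37.7
gripper_force: 14.0
```

Emit:
move_arm(plan=[[[0, 2.2, 0], 0, 1], [[0, 1.3, 0], 0, 1], [[0, 0, 0], 0, 1], [[0, 0, 0], 0, 1]])

```text
time_s: 24.2
ee_pos: [447.4, 216.7, 196.3]
ee_rot: [-179.9, -0.0, 170.8]
force: [-0.8, 0.3, -0.9]
gripper_width: 37.2
gripper_force: 14.0
```

```bash
python3 held.py 60 155
```

```text
[447.4 216.7 196.3] [-179.9   -0.   170.8] [-0.8  0.3 -0.9] 37.196744930260365
scene boxtop 94 [446.5 214.2 147.2] [445.8 214. ] [63.5 27.6] 84.6 z 144.3 153.3
scene box 433 [451.1 209.7 123.6] [447.5 213.6] [69.  32.4] 77.8 z 84.6 153.3
scene legs 32 [439.4 215.9 173.7] [439.5 214.1] [38.9 12.8] 80.9 z 158.5 191.1
scene face normal [ 0.961 -0.277  0.012]
```

Emit:
move_arm(plan=[[[2, -0.2, 0], 0, 1], [[2, -0.3, 0], 0, 1], [[2, -0.3, 0], 0, 1], [[1.9, -0.3, 0], 0, 1], [[0, 0, 0], 0, 1]])

```text
time_s: 24.8
ee_pos: [528.6, 205.0, 196.0]
ee_rot: [-180.0, 0.1, 170.7]
force: [0.1, 0.1, -0.7]
gripper_width: 37.7
gripper_force: 14.0
```

Emit:
move_arm(plan=[[[0, 0, 0], 0, 1], [[0, 0, 0], 0, 1]])

```text
time_s: 25.0
ee_pos: [525.6, 206.0, 196.2]
ee_rot: [-180.0, -0.1, 170.8]
force: [0.1, 0.4, -1.0]
gripper_width: 37.7
gripper_force: 14.0
```

Run:
```python
from meas import *
p=env.grab_frame("scene")
cv2.imwrite("pics/c7.png",cv2.resize(p["frame"][120:240,280:440],None,fx=5,fy=5,interpolation=cv2.INTER_CUBIC)[...,::-1])
```

```text
(no output)
```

View pics/c7.png

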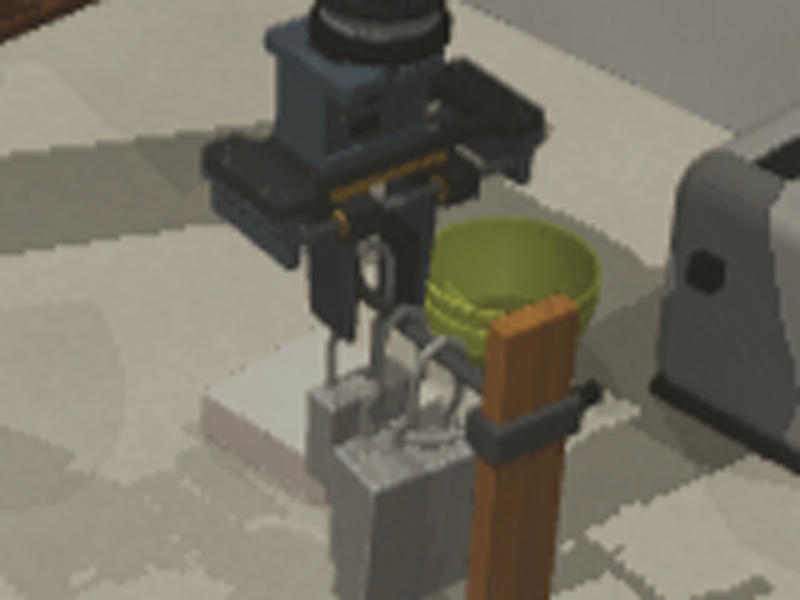

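The small's loop (375,270) is over the hook, in front of the medium (400,330) and the large (440,355). Lowering now.

Emit:
move_arm(plan=[[[0, 0, -0.8], 0, 1], [[0, 0, -0.8], 0, 1], [[0, 0, -0.6], 0, 1], [[0, 0, 0], 0, 1], [[0, 0, 0], 0, 1]])

```text
time_s: 25.55
ee_pos: [526.4, 206.6, 173.9]
ee_rot: [-180.0, -0.0, 170.8]
force: [-0.4, 0.5, -1.2]
gripper_width: 37.7
gripper_force: 14.0
```

Emit:
move_arm(plan=[[[0, 0, -0.2], 0, 1], [[0, 0, 0], 0, 1]])

```text
time_s: 25.75
ee_pos: [526.6, 206.6, 172.2]
ee_rot: [180.0, 0.0, 170.8]
force: [-0.7, 0.5, -1.6]
gripper_width: 37.4
gripper_force: 14.0
```

Emit:
move_arm(plan=[[[0, 0, -0.15], 0, 1], [[0, 0, 0], 0, 1]])

```text
time_s: 25.95
ee_pos: [526.5, 206.6, 170.7]
ee_rot: [180.0, -0.0, 170.8]
force: [0.3, -0.3, -0.1]
gripper_width: 37.3
gripper_force: 14.0
```

Emit:
move_arm(plan=[[[0, 0, -0.1], 0, 1], [[0, 0, 0], 0, 1]])

```text
time_s: 26.15
ee_pos: [526.8, 206.8, 170.2]
ee_rot: [180.0, 0.0, 170.8]
force: [-0.6, -0.4, 1.3]
gripper_width: 37.8
gripper_force: 14.0
```

Emit:
move_arm(plan=[[[0, 0, 0], 0, 0.5], [[0, 0, 0], 0, 0.4], [[0, 0, 0], 0, 0.3], [[0, 0, 0], 0, 0.3], [[0, 0, 0], 0, 0.3]])

```text
time_s: 26.65
ee_pos: [526.5, 206.5, 169.7]
ee_rot: [180.0, -0.0, 170.8]
force: [-0.3, -0.2, -0.4]
gripper_width: 64.1
gripper_force: 0.0
```

Emit:
move_arm(plan=[[[-1, 0.16, 0], 0, 0.3], [[-2, 0.32, 0], 0, 0.3], [[-2, 0.32, 0], 0, 0.3], [[0, 0, 0], 0, 0.3], [[0, 0, 0], 0, 0.3]])

```text
time_s: 27.15
ee_pos: [476.5, 214.7, 170.1]
ee_rot: [180.0, 0.1, 170.9]
force: [1.2, -0.7, 0.1]
gripper_width: 63.8
gripper_force: 0.0
```

```bash
python3 hang.py | grep -v " [0-9]*0 \(1\|2\|3\|4\) s"
```

```text
27.15 [476.5 214.7 170.1] [ 1.2 -0.7  0.1] 63.8
scene 30 62 s [-95. -68.   8.] y [-53.  24.]
scene 45 118 s [-125.  -69.    8.] y [-54.  24.]
scene 60 145 s [-150.  -68.    8.] y [-53.  20.]
scene 75 150 s [-150.  -68.    7.] y [-52.  19.]
scene 90 147 s [-148.  -67.    7.] y [-53.  23.]
scene 105 188 s [-153.  -68.    8.] y [-52.  23.]
scene 120 280 s [-150. -108.    6.] y [-52.  34.]
scene 135 251 s [-149.  -78.    5.] y [-50.  25.]
scene 150 51 s [-147.  -84.    8.] y [-21.  20.]
scene 165 69 s [-177. -108.    7.] y [-43.  22.]
scene 180 100 s [-179. -110.    7.] y [-45.  37.]
scene 195 217 s [-179.  -77.   10.] y [-42.  44.]
scene 210 212 s [-178. -106.    9.] y [-46.  42.]
scene 225 40 s [-179. -173.    8.] y [-49.  40.]
scene 240 32 s [-176. -156.    8.] y [-57.  53.]
scene 255 182 s [-177. -159.    7.] y [-58.  53.]
scene large_eye 0.87 [369. 188.] stand [-69.2  -1.5]
scene medium_eye 0.75 [360. 180.] stand [-115.6    0.9]
scene small_eye 0.5 [356. 171.] stand [-158.9   20.5]
top 30 63 s [-95. -79.  -7.] y [-41.  34.]
top 45 101 s [-125.  -83.   -7.] y [-48.  19.]
top 60 34 s [-125.  -71.   -7.] y [-48.  17.]
top 75 33 s [-127.   -8.   -7.] y [-48.  17.]
top 90 41 s [-129.  -76.   -7.] y [-48.  13.]
top 105 45 s [-132.  -70.   -7.] y [-48.  11.]
top 120 191 s [-130. -110.   -8.] y [-48.   8.]
top 135 323 s [-118.  -75.   -8.] y [-47.  40.]
top 150 49 s [-123.  -82.   -4.] y [-23.  21.]
top 165 26 s [-114.  -77.   -7.] y [-20.  21.]
top 180 14 s [-113.  -77.  -74.] y [-16.  19.]
top 195 83 s [-114.  -42.    6.] y [-28.  37.]
top 210 333 s [-111.  -18.    6.] y [-27.  47.]
top 225 22 s [-9. -8. -7.] y [-23.  27.]
top 240 31 s [-9. -8. -1.] y [-21.  24.]
top 255 38 s [-158.   -8.   -7.] y [-56.  25.]
top large_eye 0.73 [258. 212.] stand [-72.8   2.6]
top medium_eye 0.86 [253. 230.] stand [-114.3    7.1]
```

Emit:
move_arm(plan=[[[0, 0, 0.8], 0, 0.69], [[0, 0, 0], 0, 0.69], [[0, 0, 0], 0, 0.69], [[1, -0.16, 0], 0, 0.69], [[1, -0.16, 0], 0, 0.69]])

```text
time_s: 28.05
ee_pos: [497.3, 211.3, 177.8]
ee_rot: [180.0, 0.0, 170.9]
force: [-0.6, 0.3, -1.0]
gripper_width: 29.2
gripper_force: 0.0
```

Emit:
move_arm(plan=[[[0.8, -0.13, 0], 0, 0.69], [[0.8, -0.13, 0], 0, 0.69], [[0.8, -0.13, 0], 0, 0.69], [[0.8, -0.13, 0], 0, 0.69], [[0, 0, 0], 0, 0.69]])

```text
time_s: 28.55
ee_pos: [529.8, 206.0, 177.6]
ee_rot: [180.0, 0.0, 170.8]
force: [-0.5, 0.1, -0.1]
gripper_width: 28.1
gripper_force: 0.0
```

```bash
python3 hang.py | grep -v " [0-9]*0 \(1\|2\|3\|4\) s"
```

```text
28.55 [529.8 206.  177.6] [-0.5  0.1 -0.1] 28.1
scene 30 54 s [-98. -69.   7.] y [-52.  25.]
scene 45 111 s [-94. -69.   8.] y [-53.  22.]
scene 60 117 s [-129.  -67.    8.] y [-53.  23.]
scene 75 130 s [-110.  -67.    7.] y [-53.  20.]
scene 90 127 s [-111.  -66.    7.] y [-52.  21.]
scene 105 128 s [-112.  -65.    7.] y [-52.  18.]
scene 120 194 s [-126.  -71.    6.] y [-53.  31.]
scene 135 249 s [-124.  -79.    6.] y [-50.  24.]
scene 150 43 s [-123. -107.    7.] y [-21.  16.]
scene 165 68 s [-142. -106.    5.] y [-23.  23.]
scene 180 105 s [-150. -107.    9.] y [-28.  21.]
scene 195 227 s [-151.  -95.   10.] y [-31.  44.]
scene 210 235 s [-147. -107.    9.] y [-32.  40.]
scene 225 85 s [-145. -125.    3.] y [-31.  24.]
scene 240 41 s [-153. -123.    5.] y [-41.  24.]
scene 255 117 s [-140. -104.  -28.] y [-53.  56.]
scene large_eye 0.74 [369. 188.] stand [-69.1  -2.3]
scene medium_eye 0.64 [360. 178.] stand [-122.4    5.9]
scene small_eye 0.52 [362. 182.] stand [-103.7    2. ]
top 30 18 s [-8. -7. -7.] y [-18.  25.]
top 45 18 s [-8. -8. -7.] y [-19.  20.]
top 60 18 s [-8. -8. -6.] y [-20.  19.]
top 75 18 s [-8. -8. -7.] y [-19.  14.]
top 90 18 s [-8. -8. -7.] y [-21.  15.]
top 105 21 s [-67.  -8.  -7.] y [-48.  11.]
top 120 15 s [-70.  -8.  -7.] y [-48.   7.]
top 135 120 s [-83. -68.  -7.] y [-47.   6.]
top 150 19 s [-9. -8. -5.] y [-22.  23.]
top 165 9 s [-9. -8. -7.] y [-21.  24.]
top 195 39 s [-51. -14.   6.] y [-28.  44.]
top 210 183 s [-43. -10.   8.] y [-28.  48.]
top 225 25 s [-11.  -8.  -7.] y [-20.  24.]
top 240 30 s [-8. -8. -1.] y [-21.  24.]
top 255 42 s [-174.   -8.   -7.] y [-26.  46.]
```

Emit:
move_arm(plan=[[[0.8, -0.13, 0], 0, 0.69], [[0.8, -0.13, 0], 0, 0.69], [[0.8, -0.13, 0], 0, 0.69], [[0.8, -0.13, 0], 0, 0.69], [[0, 0, 0], 0, 0.69]])

```text
time_s: 29.45
ee_pos: [562.3, 200.7, 177.6]
ee_rot: [180.0, 0.1, 170.8]
force: [0.5, 0.9, -0.4]
gripper_width: 28.3
gripper_force: 0.0
```

```bash
python3 hang.py | grep scene
python3 - <<'E'
from meas import *
p=env.grab_frame("scene")
cv2.imwrite("pics/c8.png",cv2.resize(p["frame"][120:240,280:440],None,fx=5,fy=5,interpolation=cv2.INTER_CUBIC)[...,::-1])
E
```

```text
scene 30 36 s [-71. -44.   6.] y [-49.  20.]
scene 45 95 s [-72. -44.   6.] y [-51.  16.]
scene 60 108 s [-75. -45.   7.] y [-51.  14.]
scene 75 108 s [-73. -45.   6.] y [-50.  17.]
scene 90 114 s [-76. -47.   6.] y [-52.  15.]
scene 105 115 s [-78. -48.   8.] y [-51.   9.]
scene 120 121 s [-91. -50.   7.] y [-51.  13.]
scene 135 221 s [-89. -65.   5.] y [-50.  17.]
scene 150 46 s [-91. -76.   8.] y [-20.  18.]
scene 165 62 s [-114.  -72.    7.] y [-23.  23.]
scene 180 114 s [-118.  -75.    8.] y [-28.  20.]
scene 195 204 s [-117.  -72.   10.] y [-32.  44.]
scene 210 206 s [-119.  -81.    8.] y [-31.  42.]
scene 225 80 s [-110.  -91.    4.] y [-31.  26.]
scene 240 46 s [-119.  -89.    6.] y [-40.  22.]
scene 255 125 s [-117.  -71.  -28.] y [-55.  58.]
scene large_eye 0.7 [370. 186.] stand [-77.1   7.3]
scene medium_eye 0.57 [368. 187.] stand [-76.2  -1. ]
scene small_eye 0.59 [368. 186.] stand [-78.    2.4]
```

View pics/c8.png

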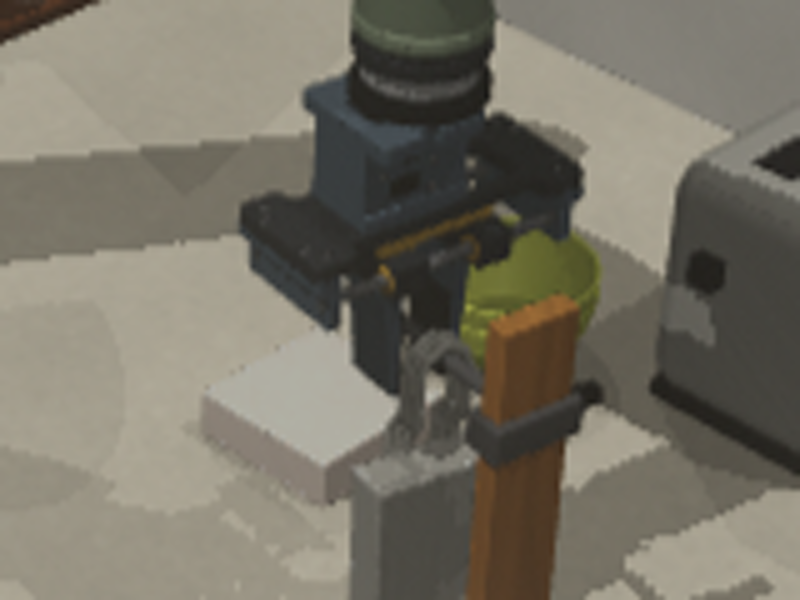

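The handles are bunched at (435,345) and the boxes are nested. I'll push on slowly towards the post.

Emit:
move_arm(plan=[[[0.7, -0.11, 0], 0, 0.69], [[0.7, -0.11, 0], 0, 0.69], [[0.7, -0.11, 0], 0, 0.69], [[0.6, -0.1, 0], 0, 0.69], [[0.4, -0.06, 0], 0, 0.69]])

```text
time_s: 30.4
ee_pos: [592.0, 195.9, 177.7]
ee_rot: [-180.0, -0.0, 170.8]
force: [-3.5, -0.5, 2.8]
gripper_width: 28.5
gripper_force: 1.9
```

Emit:
move_arm(plan=[[[0.3, -0.05, 0], 0, 0.69], [[0.2, -0.03, 0], 0, 0.69], [[0, 0, 0], 0, 0.69]])

```text
time_s: 30.7
ee_pos: [597.0, 195.2, 177.8]
ee_rot: [180.0, 0.1, 170.8]
force: [-2.3, 0.2, 0.3]
gripper_width: 28.2
gripper_force: 1.0
```

Emit:
move_arm(plan=[[[0.2, -0.03, 0], 0, 0.69], [[0.2, -0.03, 0], 0, 0.69], [[0, 0, 0], 0, 0.69]])

```text
time_s: 31.0
ee_pos: [600.9, 194.6, 177.8]
ee_rot: [180.0, 0.0, 170.8]
force: [-3.8, -0.0, 1.5]
gripper_width: 28.3
gripper_force: 1.4
```

```bash
python3 hang.py | grep -v " [0-9]*0 \(1\|2\|3\|4\) s"
```

```text
31.0 [600.9 194.6 177.8] [-3.8 -0.   1.5] 28.3
scene 30 38 s [-43. -15.   8.] y [-49.  47.]
scene 45 84 s [-40. -13.   7.] y [-51.  51.]
scene 60 88 s [-45. -13.   6.] y [-50.  52.]
scene 75 98 s [-42. -15.   7.] y [-51.  48.]
scene 90 93 s [-42. -16.   7.] y [-50.  48.]
scene 105 94 s [-45. -15.   7.] y [-52.  50.]
scene 120 91 s [-54. -16.   6.] y [-51.  49.]
scene 135 160 s [-53. -30.   7.] y [-50.  47.]
scene 150 29 s [-55. -39.   8.] y [-22.  12.]
scene 165 46 s [-80. -36.   7.] y [-23.  22.]
scene 180 92 s [-83. -38.   8.] y [-28.  17.]
scene 195 162 s [-79. -42.  10.] y [-32.  43.]
scene 210 181 s [-79. -37.  10.] y [-31.  43.]
scene 225 59 s [-73. -54.   6.] y [-31.  24.]
scene 240 46 s [-78. -51.   8.] y [-42.  25.]
scene 255 121 s [-63. -32. -18.] y [-54.  52.]
scene large_eye 0.76 [375. 193.] stand [-42.4  -1.8]
scene medium_eye 0.61 [378. 191.] stand [-46.8  10.2]
scene small_eye 0.58 [377. 195.] stand [-33.   -1.7]
top 195 15 s [-117. -102.  -19.] y [-20.   8.]
top 210 49 s [-117. -100.    9.] y [-28.   7.]
top 255 18 s [-101. -100.  -88.] y [-37.  56.]
```

Emit:
move_arm(plan=[[[0.2, -0.03, 0], 0, 0.69], [[0, 0, 0], 0, 0.69]])

```text
time_s: 31.6
ee_pos: [602.4, 194.5, 177.7]
ee_rot: [180.0, -0.0, 170.8]
force: [-3.5, -1.2, 2.1]
gripper_width: 28.0
gripper_force: 1.8
```

Emit:
move_arm(plan=[[[0.2, -0.03, 0], 0, 0.69], [[0, 0, 0], 0, 0.69]])

```text
time_s: 31.8
ee_pos: [604.5, 194.1, 177.8]
ee_rot: [180.0, -0.0, 170.8]
force: [-4.4, -0.6, 2.1]
gripper_width: 28.4
gripper_force: 1.9
```

Emit:
move_arm(plan=[[[0.15, -0.02, 0], 0, 0.69], [[0, 0, 0], 0, 0.69]])

```text
time_s: 32.0
ee_pos: [605.4, 193.9, 177.8]
ee_rot: [-180.0, -0.1, 170.8]
force: [-5.7, -0.4, 3.2]
gripper_width: 28.3
gripper_force: 2.7
```

Emit:
move_arm(plan=[[[0.15, -0.02, 0], 0, 0.69], [[0, 0, 0], 0, 0.69]])

```text
time_s: 32.2
ee_pos: [605.9, 193.7, 177.8]
ee_rot: [-180.0, -0.2, 170.9]
force: [-8.0, 0.2, 4.2]
gripper_width: 28.4
gripper_force: 3.9
```

Emit:
move_arm(plan=[[[-0.3, 0.05, 0], 0, 0.69], [[-0.6, 0.1, 0], 0, 0.69], [[-2, 0.32, 0], 0, 0.69], [[-2, 0.32, 0], 0, 0.5], [[0, 0, 3], 0, 0.5]])

```text
time_s: 32.7
ee_pos: [553.9, 200.8, 203.6]
ee_rot: [-179.7, -0.5, 170.9]
force: [-0.2, 0.1, 0.1]
gripper_width: 41.6
gripper_force: 0.0
```

Emit:
move_arm(plan=[[[-2, 0, 4], 0, 0.5], [[-2, -3, 4], 0, 0.5], [[-2, -4, 0], 0, 0.5], [[-2, -4, 0], 0, 0.5], [[0, -4, 0], 0, 0.5]])

```text
time_s: 33.2
ee_pos: [478.5, 52.6, 285.8]
ee_rot: [180.0, 0.2, 170.9]
force: [0.5, 0.4, 0.1]
gripper_width: 45.9
gripper_force: 0.0
```

Emit:
move_arm(plan=[[[-1, -4.5, 0], 0, 0.5], [[0, -4.5, 0], 0, 0.5], [[0, -4.5, 0], 0, 0.5], [[0, -4.5, 0], 0, 0.5], [[0, 0, 0], 0, 0.5]])

```text
time_s: 33.7
ee_pos: [470.4, -131.3, 284.9]
ee_rot: [-179.8, 0.2, 170.5]
force: [-0.2, 0.8, -0.4]
gripper_width: 45.6
gripper_force: 0.0
```

```bash
python3 hang.py | grep -v " [0-9]*0 \(1\|2\|3\|4\) s"
python3 - <<'E'
from meas import *
p=env.grab_frame("scene")["frame"][140:240,320:420]; q=env.grab_frame("top")["frame"][160:260,220:320]
cv2.imwrite("pics/c9.png",cv2.resize(np.hstack([p,q]),None,fx=4,fy=4,interpolation=cv2.INTER_CUBIC)[...,::-1])
E
```

```text
33.7 [ 470.4 -131.3  284.9] [-0.2  0.8 -0.4] 45.6
scene 30 31 s [-28. -13.   7.] y [-51.  45.]
scene 45 87 s [-42. -14.   7.] y [-52.  49.]
scene 60 94 s [-41. -13.   7.] y [-52.  47.]
scene 75 86 s [-41. -14.   8.] y [-51.  48.]
scene 90 101 s [-42. -13.   8.] y [-51.  48.]
scene 105 94 s [-43. -14.   8.] y [-53.  50.]
scene 120 90 s [-44. -14.   7.] y [-52.  49.]
scene 135 158 s [-52. -27.   6.] y [-51.  44.]
scene 150 35 s [-51. -34.   7.] y [-22.  23.]
scene 165 38 s [-43. -27.   9.] y [-21.  22.]
scene 180 53 s [-41.   3.  10.] y [-28.  21.]
scene 195 166 s [-153.  -54.   10.] y [-31.  44.]
scene 210 127 s [-164.  -10.    9.] y [-33.  42.]
scene 225 10 s [-133.    3.    8.] y [-20.  25.]
scene 240 9 s [1. 5. 7.] y [18. 24.]
scene 255 8 s [3. 5. 6.] y [17. 25.]
scene medium_eye 0.4 [380. 196.] stand [-24.8   2.4]
scene small_eye 0.46 [378. 196.] stand [-29.3  -3.6]
top 45 25 s [-50. -41. -26.] y [-47.  28.]
top 60 97 s [-59. -51. -22.] y [-47.  32.]
top 75 27 s [-57. -43. -14.] y [-48.  42.]
top 90 31 s [-57. -42. -21.] y [-48.  51.]
top 105 31 s [-56. -44. -16.] y [-48.  53.]
top 120 156 s [-56. -46. -11.] y [-47.  41.]
top 135 343 s [-46. -26.  -8.] y [-46.  51.]
top 150 44 s [-53. -44.  -2.] y [-22.  23.]
top 165 31 s [-47. -35.  -8.] y [-20.  21.]
top 180 15 s [-42. -39. -27.] y [-17.  21.]
top 195 115 s [-143.  -38.    7.] y [-28.  40.]
top 210 440 s [-158.  -33.    5.] y [-27.  46.]
top 225 25 s [-164.   -8.   -1.] y [-22.  25.]
top 240 30 s [-9. -8. -1.] y [-21.  24.]
top 255 26 s [-9. -8. -7.] y [-20.  24.]
top large_eye 0.72 [264. 189.] stand [-17.   -1.5]
top medium_eye 0.6 [263. 197.] stand [-35.8  -3.3]
top small_eye 0.79 [262. 194.] stand [-28.4   1.3]
top small_eye 0.68 [273. 200.] stand [-39.1 -27.5]
```

View pics/c9.png

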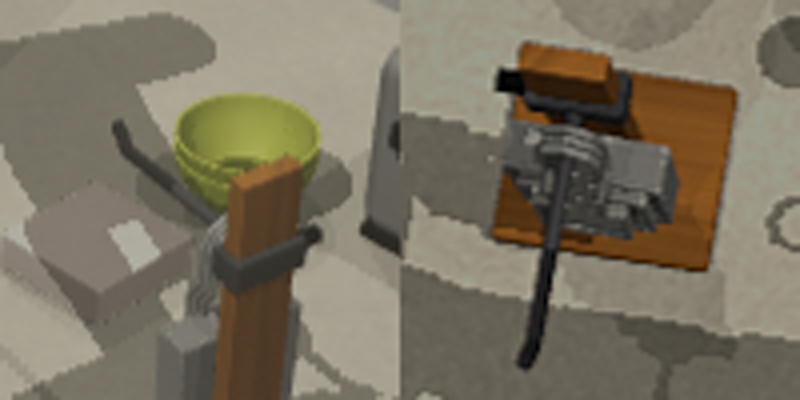

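The top view shows the three loops bunched at (570,150) against the clamp with the boxes nested. Leg depths of -27 to -42 mm match eyes spaced 7 mm apart, so I'm handing in.

```bash
python3 -c "
from workcell import env
print(env.job_done())"
```

```text
the job is handed in; nothing more can be done
None
```

The job is handed in: in the last pictures all three scoops hang on the hook, largest to smallest and nested, with the largest against the post and the robot clear; the judge's result was not shown.

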